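# Put away the irrigation fittings

## Robot

A 6-joint arm with a two-finger parallel gripper is mounted at the origin on the work surface. World frame = base frame: x ahead of the robot, y to its left, z up, the work surface at z = 0. Lengths are in mm, angles in degrees, forces in N, time in s.
With the tool pointing down it reaches from about 350 to 850 mm from the base axis. Payload 8.1 kg.
Tool frame: the origin (TCP) lies at the very end of the fingers, on their centre line; the grasp point (between the pads) lies 19 mm behind it (tcp_to_grasp is the distance from the TCP to the grasp point, in mm); z points along the fingers, x is the direction in which the jaws open and shut, and the axes are right-handed (so a half turn about z gives the same grasp; the last joint's range is limited). The gripper opens to 85 mm and grips with 20 to 120 N. Pads are 22 mm wide; open, the fingers measure 114 mm over their backs; the gripper's body (76 mm by 85 mm) begins 54 mm behind the grasp point. The pads swing forward as they close: fully open they stand 13 mm farther back than shut.
Start: joints at [-80.753, 7.471, 85.268, -0, 87.261, -4.893], TCP at [146.602, -581.819, 231.292] pointing down, gripper open.
Joint ranges: [-169.43, 169.43], [-51.17, 129.36], [1.28, 143.12], [-76.62, 256.62], [0, 156.53], [-152.29, 152.29]. Speed limits (degrees/s): [136.94, 136.94, 159.86, 180, 180, 180].

## Interface

Orientations are given as [roll, pitch, yaw] about the fixed x, y, z axes, in that order (R = Rz(yaw) Ry(pitch) Rx(roll)).
In Python, from bench import * gives the robot as it stands. The module is installed in compiled form; this text tells all that it offers.
- The arm moves only by the tool apply_moves, never from a script. Its argument "targets" is text: rows parted by semicolons, each of 7 numbers parted by spaces: the turn, a rotation vector about the tool's x, y, z in rad, then the shift along the tool's x, y, z in cm, then the finger opening in cm, from 0 to 8.54. A call has exactly 5 rows; each row is the pose to reach, as a shift and turn from the pose commanded when the call began, along the tool's axes at that moment; what a row does not reach only later rows make up. A row lasts 1/10 s, in which the tool goes at most 50 mm and 8.59 degrees, less where a joint would pass 70% of its speed; a pose out of reach is approached as far as the arm can. A call with a gripper value outside its range is refused whole. The fingers move at their own pace and stop on an object; "force" is the grip in N (left out, the last holds). Time passes only in rows, so rows that repeat a pose let the fingers close, or fill a call up. It gives the time, the measured TCP pose, the force and the opening at its end, in the units of the state.
- sense(): the state, without advancing time (a new reading comes with each control period).
- snapshot(name): name is "side" or "top" or "wrist"; returns the picture (420x560x3 uint8, red, green, blue); there is no depth.
- camera_model(name): a dict with "fx", "fy", "cx", "cy" (pixels), "k1" (the pictures are not rectified: a ray, as slopes to the right and down, at radius r is drawn at 1 + k1 r^2 times it, then the intrinsics apply), "position" and "attitude" of the camera in the world; the wrist camera has in their place "T_tool_cam" (4x4, takes a point from camera to tool coordinates, whose origin is the TCP and whose axes are the tool frame's). Camera axes: x right, y up, looking along -z (the intrinsics and any distortion apply to the point x, -y, -z); pixel columns grow to the right and rows downward; lengths in mm; the calibration is good to about 2 mm. A picture is of the moment at which its call begins: read the wrist's pose just before it. camera_model takes no time and is no camera call.
- hand_in(): hands the job in, once; it reports no verdict.
Trained networks look in the newest picture that a camera, given by its name, has taken for a name from the list of things; names that differ only in an ending like _2 or _b are one class to them, and where a whole thing is asked for, a point or a joint stands for the part that bears it (a point fixed in the world has none). Each returns a list of dicts, best first, with "confidence" (0 to 1); they miss things now and then, are a little off and sometimes report something else, mostly with a low value. They report only what shows in the picture. A call takes as long as a camera call. They do not tell look-alikes from the thing itself.
- recognise(camera, query): "at" ([row, column] in pixels, amid what is visible of it).
- place_of(camera, query): "at" ([row, column] in pixels: a listed point, or the origin of a listed thing).
The state is a dict: "time": time; "joint_pos": joint angles; "qd": joint speeds; "joint_efforts": joint torques, N m; "tool_pos": TCP position; "tcp_rot": TCP orientation; "ft_force": force on the tool from outside, world axes, zero at the start; "wrist_torque": the same for the moment, N m; "finger_gap": finger opening in mm.
Only numpy, scipy, OpenCV 4.12 (cv2) and the standard library are available. Lean on these libraries where they do the work, as an engineer would, in place of code of your own. Each camera call takes 0.05 s, during which the arm holds its last target. There are 200 camera calls.

## Task

Tidy the watering-line fittings off the potting bench: lay the elbow, the tee and the straight coupling each flat on the floor of the tray that carries a small sample of the same kind, and stand the brass nozzle upright in the empty bore of the wooden rack, pushed fully home until its collar sits on the wood. Leave everything released and at rest.

Things in the scene. Friction and masses are not known exactly. Their poses are not given: they have to be found in the camera images.
- elbow: Loose pipe elbow, 95 x 62 mm. Long leg along +x at y = -14, from corner x = -30.5 to end x = 47.5 mm (bare barrel x -13 to 29). Short leg along +y from the corner to y = 31. Grip across the long leg at (13.5, -14), closing along y. Black plastic, octagonal: barrel 28 mm across flats, end nuts 34; lies on its nuts. Origin at mid-outline from above, on the pipe axes, 17 mm above bench; z up. 70 g.
- tee: Loose pipe tee, 80 x 92 mm. Run along x at y = -29, from x = -40 to 40 mm. Branch along +y at x = 0 to its end at y = 46 (bare barrel y -12 to 28). Grip across the branch at y = 11, closing along x. Black plastic, octagonal: barrel 28 mm across flats, end nuts 34; lies on its nuts. Origin at mid-outline from above, on the pipe axes, 17 mm above bench; z up. 80 g.
- coupling: Loose straight pipe coupling, 88 mm long along x (bare barrel x -26 to 26 mm). Grip across its middle, closing along y. Black plastic, octagonal: barrel 28 mm across flats, end nuts 34; lies on its nuts. Origin at mid-outline from above, on the pipe axes, 17 mm above bench; z up. 60 g.
- nozzle: Loose brass sprinkler nozzle standing upright, round about z, 84 mm tall. From below: spigot 28 mm diameter, 30 long, foot chamfered (2.5 in radius over 3 of height); collar 36 diameter, 30 to 36 mm up; grip barrel 26 diameter, 36 to 74; tip 13 diameter, to 84. Origin at the centre of its foot, z up. 130 g.
- tray_elbow: Elbow tray. Fixed grey open tray, outside 160 (x) x 130 (y) mm, walls 4 thick, 28 high, floor 4 thick. A ledge on its +x side (away from the robot), 80 to 146 mm from the origin, 24 high, carries a fixed small sample elbow (0.62 of full size, up to 46 mm above bench) of what belongs in it. Origin at bench height under the middle of the open compartment; z up.
- tray_tee: Tee tray. Fixed grey open tray, outside 160 (x) x 130 (y) mm, walls 4 thick, 28 high, floor 4 thick. A ledge on its +x side (away from the robot), 80 to 146 mm from the origin, 24 high, carries a fixed small sample tee (0.62 of full size, up to 46 mm above bench) of what belongs in it. Origin at bench height under the middle of the open compartment; z up.
- tray_coupling: Coupling tray. Fixed grey open tray, outside 160 (x) x 130 (y) mm, walls 4 thick, 28 high, floor 4 thick. A ledge on its +x side (away from the robot), 80 to 146 mm from the origin, 24 high, carries a fixed small sample straight coupling (0.62 of full size, up to 46 mm above bench) of what belongs in it. Origin at bench height under the middle of the open compartment; z up.
- rack: Fixed wooden block, x -50 to 120 mm, 110 wide (y), 40 high. Empty upright bore at the origin: 29.5 mm diameter, 34 deep, mouth chamfered 2.5. A second nozzle is fixed at x = 80, its top 94 mm above bench. Origin at bench height on the bore axis, z up; +x points away from the robot. A nozzle fully home has its foot 10 mm above the bench.
Not all that is in view belongs to the job. Of the things that look like the nozzle, the middle-sized one is meant.

How it is judged (in metres and radians):
At the end, for the whole second after the job is handed in: Elbow, tee, coupling flat in their own trays (origin within 62 mm in tray x, 48 mm in tray y, of the middle; 12 to 29 mm above the tray's underside); nozzle within 6 mm of the bore axis, 0.12 rad of upright, foot at most 14 mm above the bench; all slower than 20 mm/s (x of elbow in the frame of tray_elbow between -0.062 and 0.062 m and y of elbow in the frame of tray_elbow between -0.048 and 0.048 m and z of elbow in the frame of tray_elbow between 0.012 and 0.029 m and x of tee in the frame of tray_tee between -0.062 and 0.062 m and y of tee in the frame of tray_tee between -0.048 and 0.048 m and z of tee in the frame of tray_tee between 0.012 and 0.029 m and x of coupling in the frame of tray_coupling between -0.062 and 0.062 m and y of coupling in the frame of tray_coupling between -0.048 and 0.048 m and z of coupling in the frame of tray_coupling between 0.012 and 0.029 m and horizontal distance between nozzle and rack below 0.006 m and z of nozzle in the frame of rack below 0.014 m and angle between nozzle's own z axis and vertical below 0.12 rad and linear speed of each of elbow, tee, coupling, nozzle below 0.02 m/s); the robot touches nothing.
It also fails if it takes over 112 s, if anything falls off the work surface, if the arm or the gripper's body presses on something with over 40 N, if the wrist force passes 120 N, or if a joint passes its speed limit or range.

## Working session

There is one attempt and no reset: what is moved stays moved. The work goes in short steps, Python scripts to look and compute and a tool call to move; the robot and the scene stay as the last step left them, time stands still between calls to the robot, and variables do not carry over. Pictures are saved under pics/ and viewed, about 12 in all and at most 16, crops included, and the job is handed in when it is done.

Besides the shell and the picture viewer there is one more tool, called as a command line: name --argument value ..., lists and objects as JSON in quotes. apply_moves: Moves the arm, as the interface text tells. Its arguments: {"type":"object","properties":{"targets":{"type":"string"},"force":{"type":"number"}},"required":["targets"]}

```bash
mkdir -p pics; python3 - <<'E'
from bench import *
import cv2,numpy as np
print(sense())
for n in ["side","top","wrist"]:
    print(n,camera_model(n))
    im=snapshot(n); cv2.imwrite(f"pics/{n}0.png",im[:,:,::-1])
    if n!="wrist":
      for q in ["elbow","tee","coupling","nozzle","tray_elbow","tray_tee","tray_coupling","rack"]:
        print(q,[(np.round(d["at"]).tolist(),round(d["confidence"],2)) for d in place_of(n,q)][:5])
E
```

```text
{'time': 0.0, 'joint_pos': array([-8.07529026e+01,  7.51313287e+00,  8.53307908e+01,  1.68618036e-03,
        8.72619343e+01, -4.89390263e+00]), 'qd': array([ 0.06547677,  0.00866906, -0.04965794,  0.06246003,  0.11176631,
       -0.01761611]), 'joint_efforts': array([-1.85049699e-03, -5.69397640e+01, -5.00557995e+01, -3.54219583e-04,
        1.43354145e-02, -2.59149647e-05]), 'tool_pos': array([ 146.51872376, -581.25848996,  230.25054417]), 'tcp_rot': array([-1.79989291e+02,  1.05328334e-01, -7.58590722e+01]), 'ft_force': array([ 0.59126895, -0.53072413,  0.48468187]), 'wrist_torque': array([-0.02033781, -0.04498147,  0.00655722]), 'finger_gap': 84.95314154167924}
side {'fx': 480.79624090033735, 'fy': 480.79624090033735, 'cx': 277.85381736281863, 'cy': 215.09895159712136, 'k1': 0.01631897494507257, 'position': array([285.57932964, 746.45458067, 732.5704038 ]), 'attitude': array([  48.47254328,    0.81009331, -164.294104  ])}
elbow [([371.0, 313.0], 0.83)]
tee [([198.0, 307.0], 0.8), ([255.0, 191.0], 0.53)]
coupling [([151.0, 350.0], 0.85)]
nozzle [([266.0, 332.0], 0.85), ([277.0, 24
[... 602 characters left out ...]
1.0, 235.0], 0.63), ([201.0, 230.0], 0.57)]
tray_elbow [([159.0, 340.0], 0.6)]
tray_tee [([192.0, 417.0], 0.58)]
tray_coupling [([232.0, 234.0], 0.46)]
rack [([190.0, 156.0], 0.72), ([149.0, 238.0], 0.57)]
wrist {'fx': 306.91976856506994, 'fy': 306.91976856506994, 'cx': 278.3717290510967, 'cy': 210.36990489219048, 'k1': -0.040083455040838684, 'T_tool_cam': array([[ 9.99998893e-01,  1.40586550e-03,  4.88156666e-04,
        -7.78759584e-01],
       [ 1.48761728e-03, -9.53516843e-01, -3.01336053e-01,
        -7.64749251e+01],
       [ 4.18276428e-05,  3.01336445e-01, -9.53517879e-01,
        -1.43259498e+02],
       [ 0.00000000e+00,  0.00000000e+00,  0.00000000e+00,
         1.00000000e+00]])}
```

```bash
python3 - <<'E'
import cv2
for n in ["top","side"]:
    cv2.imwrite(f"pics/{n}0b.png",cv2.resize(cv2.imread(f"pics/{n}0.png"),(800,600),interpolation=cv2.INTER_CUBIC))
E
```

```text
(no output)
```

View pics/top0b.png

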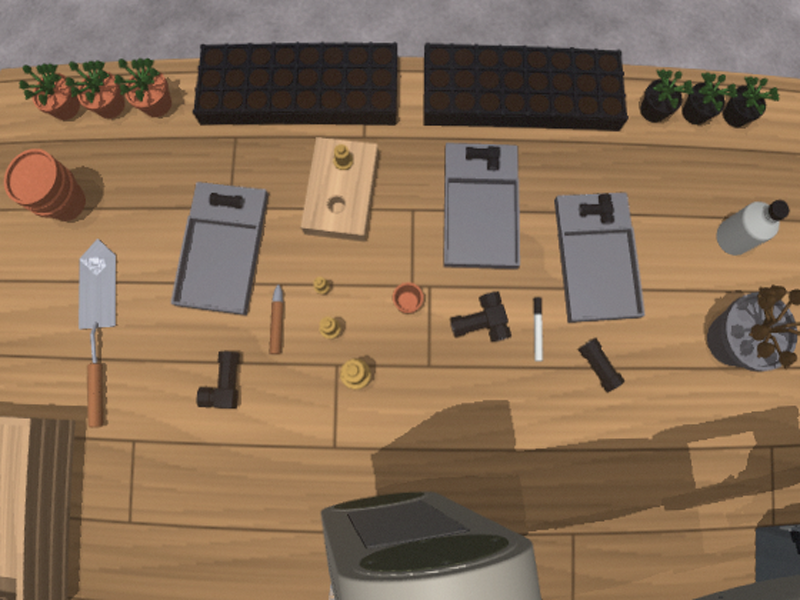

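View pics/side0b.png

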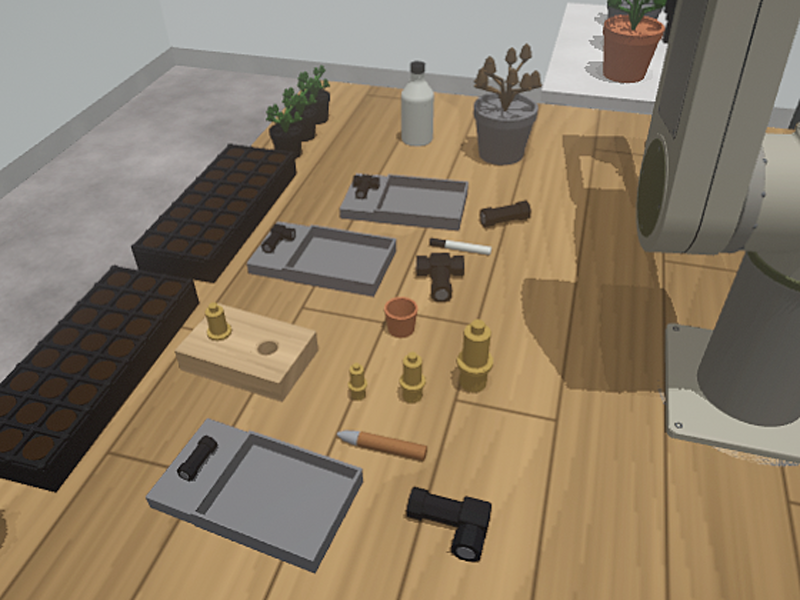

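The top view (800x600) shows these objects:
- **Nozzle look-alikes:** small (321,285), middle (330,327) and large (355,373), plus a fixed one in the rack (342,155). I choose the middle one, which is also middle-sized in the side view at (412,378).
- **Loose fittings:** elbow (220,380), tee (483,318) and coupling (600,365).
- **Trays:** coupling (220,265), elbow apparently (482,222), tee (600,275). I'll check the samples in a close crop.

```bash
cat > h.py <<'E'
import numpy as np,cv2
from bench import *
from scipy.spatial.transform import Rotation as Ro
from scipy.optimize import minimize
def rot(a): return Ro.from_euler('xyz',a,degrees=True).as_matrix()
def campose(n,s=None):
    m=camera_model(n)
    if n!="wrist": return m,rot(m['attitude']),np.array(m['position'])
    T=m['T_tool_cam'];R=rot(s['tcp_rot'])
    return m,R@T[:3,:3],R@T[:3,3]+s['tool_pos']
def unproj(n,rc,z,s=None):
    m,R,p=campose(n,s); rc=np.atleast_2d(np.float64(rc))
    d=np.stack([(rc[:,1]-m['cx'])/m['fx'],(rc[:,0]-m['cy'])/m['fy']],1); u=d.copy()
    for _ in range(20): u=d/(1+m['k1']*(u**2).sum(1,keepdims=True))
    v=np.c_[u[:,0],-u[:,1],-np.ones(len(u))]@R.T
    return p+v*((z-p[2])/v[:,2])[:,None]
def proj(n,P,s=None):
    m,R,p=campose(n,s); c=(np.atleast_2d(P)-p)@R; u=np.c_[c[:,0],-c[:,1]]/-c[:,2:3]
    u=u*(1+m['k1']*(u**2).sum(1,keepdims=True))
    return np.c_[u[:,1]*m['fy']+m['cy'],u[:,0]*m['fx']+m['cx']]
def rect(x0,x1,y0,y1): return np.array([[x0,y0],[x1,y0],[x1,y1],[x0,y1]],float)
def octo(a0,a1,r,ax,off):  # convex prism points, along ax, offset in other axis
    k=r/np.cos(np.pi/8)*np.exp(1j*(np.pi/8+np.arange(8)*np.pi/4)); o=[]
    for a in (a0,a1):
        for c in k: o.append([a,off+c.real,c.imag] if ax==0 else [off+c.real,a,c.imag])
    return np.array(o)
def nutted(a0,a1,ax,off,n0=True,n1=True):
    L=[octo(a0,a1,14,ax,off)]
    if n0:L.append(octo(a0,a0+18.,17,ax,off))
    if n1:L.append(octo(a1-18.,a1,17,ax,off))
    return L
PARTS={'elbow':nutted(-47.5,47.5,0,-14)+nutted(-31,31,1,-30.5)[:1]+[octo(13,31,17,1,-30.5)],
 'tee':nutted(-40,40,0,-29)+nutted(-29,46,1,0,False),
 'coupling':nutted(-44,44,0,0)}
PARTS['elbow'][1]=octo(-47.5,-13,17,0,-14)
def fit(n,mask,part,x0,z=17,s=None):
    def cost(q):
        im=np.zeros_like(mask,np.uint8);R=rot([0,0,q[2]])
        for c in PARTS[part]:
            px=proj(n,c@R.T+[q[0],q[1],z],s)[:,::-1]
            cv2.fillConvexPoly(im,cv2.convexHull(np.round(px*16).astype(np.int32)),1,shift=4)
        return -(im&mask).sum()/max(1,(im|mask).sum())
    best=None
    for y in np.arange(0,360,30):
        r=minimize(cost,[x0[0],x0[1],y],method='Nelder-Mead',options=dict(initial_simplex=np.array([x0[0],x0[1],y])+np.array([[0,0,0],[12,0,0],[0,12,0],[0,0,20]])))
        if best is None or r.fun<best.fun: best=r
    return best.x.round(1),round(-best.fun,3)
def blob(mask,rc):
    k,l,st,ce=cv2.connectedComponentsWithStats(mask.astype(np.uint8))
    i=min(range(1,k),key=lambda i:np.hypot(*(ce[i][::-1]-rc))+(1e3 if st[i][4]<100 else 0)); return (l==i).astype(np.uint8)
E
python3 - <<'E'
from h import *
im=cv2.imread("pics/top0.png"); 
dark=im.max(2)<62
for p,rc in dict(elbow=(266,154),tee=(223,338),coupling=(255,420)).items():
    m=blob(dark,rc); c=np.argwhere(m).mean(0); print(p,m.sum(),fit("top",m,p,unproj("top",c,17)[0]))
h=cv2.cvtColor(im,cv2.COLOR_BGR2HSV); grey=(h[:,:,1]<45)&(im.max(2)>70)&(im.max(2)<190)
for p,rc in dict(tray_coupling=(175,154),tray_elbow=(145,337),tray_tee=(182,420)).items():
    m=blob(grey,rc);pts=unproj("top",np.argwhere(m),26)[:,:2]; r=cv2.minAreaRect(pts.astype(np.float32)); b=cv2.boxPoints(r)
    b=b[np.argsort(b[:,0])]; ne,fa=b[:2].mean(0),b[2:].mean(0); u=(fa-ne)/np.linalg.norm(fa-ne)
    print(p,m.sum(),np.round(r[1]),"origin",(ne+80*u).round(1),"yaw",np.degrees(np.arctan2(u[1],u[0])).round(1))
f=np.array([[163/1.4286*0+205/1.4286,337/1.4286]]); print("bore",unproj("top",f,40))
for q,rc in dict(small=(201,230),mid=(231,235),big=(264,250)).items(): print(q,unproj("top",np.array([rc]),0))
for q,rc in dict(small=(279,248),mid=(280,287),big=(271,331)).items(): print(q,unproj("side",np.array([rc]),0))
crop=np.hstack([cv2.resize(im[y-24:y+24,x-28:x+28],None,fx=4.7,fy=4.7) for y,x in [(141,158),(111,338),(147,420)]])
cv2.imwrite("pics/samples.png",crop)
E
```

```text
h.py:42: RuntimeWarning: overflow encountered in scalar negative
  return -(im&mask).sum()/max(1,(im|mask).sum())
Traceback (most recent call last):
  File "h.py", line 45, in fit
    r=minimize(cost,[x0[0],x0[1],y],method='Nelder-Mead',options=dict(initial_simplex=np.array([x0[0],x0[1],y])+np.array([[0,0,0],[12,0,0],[0,12,0],[0,0,20]])))
  File "h.py", line 40, in cost
    px=proj(n,c@R.T+[q[0],q[1],z],s)[:,::-1]
       ~~~~^^^^^^^^^^^^^^^^^^^^^^^^^
  File "h.py", line 18, in proj
    m,R,p=campose(n,s); c=(np.atleast_2d(P)-p)@R; u=np.c_[c[:,0],-c[:,1]]/-c[:,2:3]
          ~~~~~~~^^^^^
  File "h.py", line 7, in campose
    m=camera_model(n)
ValueError: time passes only in moves, steps and waits
```

```bash
sed -i 's/return -(im&mask).sum()/return -float((im\&mask).sum())/; s/    m=camera_model(n)$/    m=CM(n)/; s/^def rot(a)/import functools\nCM=functools.lru_cache(None)(camera_model)\ndef rot(a)/' h.py
cat > m1.py <<'E'
from h import *
im=cv2.imread("pics/top0.png"); 
dark=im.max(2)<62
for p,rc in dict(elbow=(266,154),tee=(223,338),coupling=(255,420)).items():
    m=blob(dark,rc); c=np.argwhere(m).mean(0); print(p,m.sum(),fit("top",m,p,unproj("top",c,17)[0]))
h=cv2.cvtColor(im,cv2.COLOR_BGR2HSV); grey=(h[:,:,1]<45)&(im.max(2)>70)&(im.max(2)<190)
for p,rc in dict(tray_coupling=(175,154),tray_elbow=(145,337),tray_tee=(182,420)).items():
    m=blob(grey,rc);pts=unproj("top",np.argwhere(m),26)[:,:2]; r=cv2.minAreaRect(pts.astype(np.float32)); b=cv2.boxPoints(r)
    b=b[np.argsort(b[:,0])]; ne,fa=b[:2].mean(0),b[2:].mean(0); u=(fa-ne)/np.linalg.norm(fa-ne)
    print(p,m.sum(),np.round(r[1]),"origin",(ne+80*u).round(1),"yaw",np.degrees(np.arctan2(u[1],u[0])).round(1))
print("bore",unproj("top",[[205/1.4286,337/1.4286]],40))
for q,rc in dict(small=(201,230),mid=(231,235),big=(264,250)).items(): print(q,unproj("top",[rc],0))
for q,rc in dict(small=(279,248),mid=(280,287),big=(271,331)).items(): print(q,unproj("side",[rc],0))
crop=np.hstack([cv2.resize(im[y-24:y+24,x-28:x+28],None,fx=4.7,fy=4.7) for y,x in [(141,158),(111,338),(147,420)]])
cv2.imwrite("pics/samples.png",crop)
E
python3 m1.py
```

```text
elbow 524 (array([356.3, 315.1,  -2. ]), np.float64(0.657))
tee 694 (array([ 465.8, -124.8,   15.1]), np.float64(0.816))
coupling 457 (array([ 392.9, -331. ,   34. ]), np.float64(0.845))
tray_coupling 4100 [134. 226.] origin [555.4 332.9] yaw -6.3
tray_elbow 4045 [131. 228.] origin [ 638.1 -128.3] yaw -0.4
tray_tee 3991 [226. 135.] origin [ 549.3 -336.7] yaw 4.5
bore [[659.92340643 123.10378149  40.        ]]
small [[522.9536953  136.58736092   0.        ]]
mid [[447.73979004 121.50246901   0.        ]]
big [[367.40553756  82.37706758   0.        ]]
small [[525.06180284 153.68152486   0.        ]]
mid [[449.05248167 136.02360843   0.        ]]
big [[369.075482    89.84656943   0.        ]]
```

View pics/samples.png

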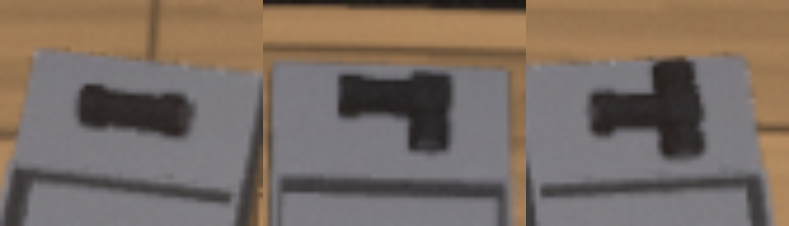

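Coupling, elbow and tee samples, left to right, so the tray assignment is confirmed. I start with the coupling.

apply_moves --targets "0 0 0 -2 -3 0 8.5;0 0 0 -4 -6 0 8.5;0 0 0 -6 -9 0 8.5;0 0 0 -8 -12 0 8.5;0 0 0 -9.2 -15 0 8.5" --force 40

```text
time: 1.45
tool_pos: [270.3, -454.5, 231.4]
tcp_rot: [-180.0, -0.0, -75.9]
ft_force: [0.6, -0.6, 0.9]
finger_gap: 84.8
```

apply_moves --targets "0 0 -0.07 -2 -3 2 7;0 0 -0.14 -4 -6 4 7;0 0 -0.21 -6 -9 7 7;0 0 -0.28 -8 -12 10 7;0 0 -0.347 -9.2 -15 10 7"

```text
time: 1.95
tool_pos: [390.9, -326.0, 126.3]
tcp_rot: [179.9, 0.5, -55.8]
ft_force: [-0.1, 0.4, -0.3]
finger_gap: 69.9
```

```bash
cat >> h.py <<'E'
def look(part,name,thr=62,z=17,save=True):
    s=sense(); im=snapshot("wrist")[:,:,::-1].copy()
    cv2.imwrite(f"pics/{name}.png",im)
    rc=proj("wrist",[[*s['tool_pos'][:2],z]],s)[0]
    m=(im.max(2)<thr).astype(np.uint8); m=cv2.morphologyEx(m,cv2.MORPH_OPEN,np.ones((5,5))); m=cv2.morphologyEx(m,cv2.MORPH_CLOSE,np.ones((9,9)))
    k,l,st,ce=cv2.connectedComponentsWithStats(m)
    i=min([i for i in range(1,k) if st[i][4]>2000],key=lambda i:np.hypot(*(ce[i][::-1]-rc))); m=(l==i).astype(np.uint8)
    c=np.argwhere(m).mean(0); q,f=fit("wrist",m,part,unproj("wrist",c,z,s)[0],z,s)
    print(part,q,f,"px",c.round(),m.sum()); return q,s
def go(x,y,z,yaw=None,s=None):
    "print tool-frame shift (cm) and turn (rad) from present pose"
    s=s or sense(); R=rot(s['tcp_rot']); yaw=s['tcp_rot'][2] if yaw is None else yaw
    d=R.T@(np.array([x,y,z])-s['tool_pos'])/10; t=(s['tcp_rot'][2]-yaw+180)%360-180
    print("pose",s['tool_pos'].round(1),s['tcp_rot'].round(2),"gap",round(s['finger_gap'],1),"t",round(s['time'],2),"-> shift cm",d.round(2),"turn",round(np.radians(t),3))
def part_pt(q,lx,ly):
    a=np.radians(q[2]);c,s_=np.cos(a),np.sin(a); return q[0]+c*lx-s_*ly,q[1]+s_*lx+c*ly
E
python3 - <<'E'
from h import *
q,s=look("coupling","w1"); go(q[0],q[1],130,q[2]-90,s)
E
```

```text
coupling [ 390.8 -331.    34. ] 0.922 px [209. 286.] 3743
pose [ 390.9 -326.   126.3] [179.92   0.45 -55.8 ] gap 69.9 t 1.95 -> shift cm [ 0.4   0.29 -0.38] turn 0.004
```

View pics/w1.png

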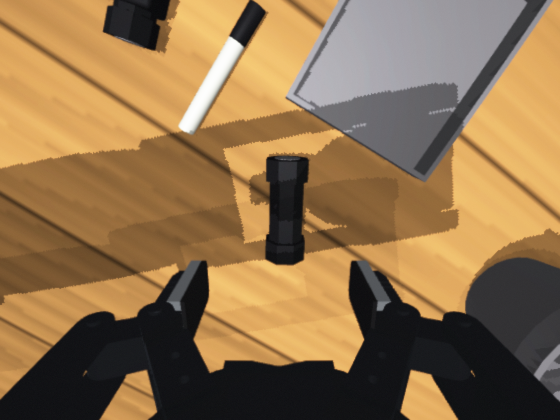

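Wrist view: the coupling is at (286,209), clear of everything and between the fingers. I descend and grip.

apply_moves --targets "0 0 0 0.4 0.3 3 6;0 0 0 0.4 0.3 6 6;0 0 0 0.4 0.3 9 6;0 0 0 0.4 0.3 11.5 6;0 0 0 0.4 0.3 12.1 6" --force 40

```text
time: 2.5
tool_pos: [390.5, -333.4, 7.4]
tcp_rot: [179.9, 0.3, -56.0]
ft_force: [-0.8, 0.8, -0.4]
finger_gap: 60.2
```

apply_moves --targets "0 0 0 0 0 0 1.5;0 0 0 0 0 0 1.5;0 0 0 0 0 0 1.5;0 0 0 0 0 0 1.5;0 0 0 0 0 0 1.5" --force 40

```text
time: 3.0
tool_pos: [393.4, -336.3, 12.2]
tcp_rot: [-180.0, -0.2, -56.0]
ft_force: [-1.1, 0.5, 6.8]
finger_gap: 27.0
```

apply_moves --targets "0 0 0 0 0 -1 1.5;0 0 0 0 0 -3 1.5;0 0 0 0 0 -6 1.5;0 0 0 0 0 -8 1.5;0 0 0 0 0 -9 1.5"

```text
time: 3.5
tool_pos: [393.4, -336.1, 103.4]
tcp_rot: [-180.0, -0.2, -56.0]
ft_force: [0.0, 0.0, -1.3]
finger_gap: 26.3
```

```bash
python3 - <<'E'
from h import *
go(555,333,95,-6.3-90)
snapshot("wrist")
E
```

```text
pose [ 393.4 -336.1  103.4] [-179.96   -0.22  -55.98] gap 26.3 t 3.5 -> shift cm [-46.42 -50.84   0.69] turn 0.704
```

apply_moves --targets "0 0 0.1 0 0 -1 1.5;0 0 0.2 0 0 -3 1.5;0 0 0.35 0 0 -5 1.5;0 0 0.35 0 0 -5 1.5;0 0 0.35 0 0 -5 1.5"

```text
time: 4.05
tool_pos: [392.2, -334.9, 149.5]
tcp_rot: [180.0, 0.0, -75.8]
ft_force: [-0.6, 0.1, -1.2]
finger_gap: 26.8
```

```bash
python3 - <<'E'
from h import *
go(555,333,150,-6.3-90)
im=snapshot("wrist"); cv2.imwrite("pics/w2.png",im[150:,100:460,::-1])
E
```

```text
pose [ 392.2 -334.9  149.5] [ 1.7999e+02  1.0000e-02 -7.5800e+01] gap 26.8 t 4.05 -> shift cm [-6.076e+01 -3.216e+01 -3.000e-02] turn 0.358
```

View pics/w2.png

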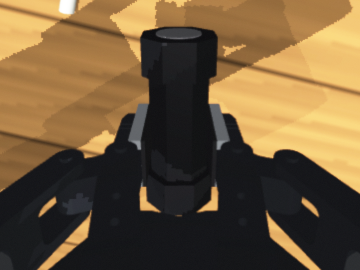

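apply_moves --targets "0 0 0.07 -3 -1.6 0 1.5;0 0 0.14 -7.5 -4 0 1.5;0 0 0.22 -12 -6.4 0 1.5;0 0 0.3 -16.5 -8.8 0 1.5;0 0 0.358 -20.3 -10.7 0 1.5"

```text
time: 4.6
tool_pos: [446.3, -109.9, 148.5]
tcp_rot: [179.9, 0.0, -96.6]
ft_force: [0.8, -0.1, -0.4]
finger_gap: 26.8
```

apply_moves --targets "0 0 0 -4.5 -0.6 0 1.5;0 0 0 -9 -1.2 0 1.5;0 0 0 -13.5 -1.8 0 1.5;0 0 0 -18 -2.4 0 1.5;0 0 0 -22.5 -3 0 1.5"

```text
time: 5.1
tool_pos: [501.6, 109.7, 148.4]
tcp_rot: [179.9, -0.0, -96.4]
ft_force: [1.0, -0.5, -1.1]
finger_gap: 26.8
```

apply_moves --targets "0 0 0 -4.5 -0.6 0 1.5;0 0 0 -9 -1.2 0 1.5;0 0 0 -13.5 -1.8 0 1.5;0 0 0 -18 -2.4 0 1.5;0 0 0 -22 -2.9 0 1.5"

```text
time: 5.6
tool_pos: [555.6, 324.9, 147.8]
tcp_rot: [179.9, -0.1, -96.3]
ft_force: [1.3, -0.1, 0.2]
finger_gap: 27.1
```

apply_moves --targets "0 0 0 0 0 1 1.5;0 0 0 0 0 3 1.5;0 0 0 0 0 5 1.5;0 0 0 0 0 5 1.5;0 0 0 0 0 5 1.5"

```text
time: 6.1
tool_pos: [555.4, 322.2, 98.7]
tcp_rot: [179.8, -0.1, -96.5]
ft_force: [0.5, -0.2, 0.3]
finger_gap: 27.0
```

```bash
python3 - <<'E'
from h import *
go(555,333,17,-6.3-90)
im=snapshot("wrist"); cv2.imwrite("pics/w3.png",im[:,:,::-1])
E
```

```text
pose [555.4 322.2  98.7] [ 1.7984e+02 -1.1000e-01 -9.6480e+01] gap 27.0 t 6.1 -> shift cm [-1.09  0.14  8.17] turn -0.003
```

View pics/w3.png

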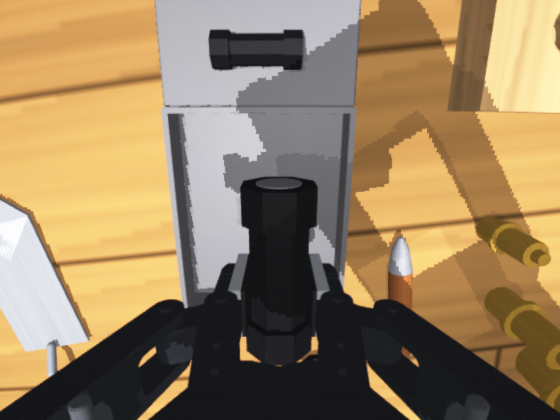

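The held coupling is centred at column ~280 over the tray, which spans columns 178–350. I shift 1 cm, lower and release.

apply_moves --targets "0 0 0 -0.6 0 1 1.5;0 0 0 -1 0 3 1.5;0 0 0 -1 0.1 5 1.5;0 0 0 -1 0.1 7 1.5;0 0 0 -1 0.1 8.2 1.5"

```text
time: 6.65
tool_pos: [556.1, 333.2, 16.8]
tcp_rot: [180.0, -0.0, -96.5]
ft_force: [-0.3, -0.3, -0.6]
finger_gap: 26.5
```

apply_moves --targets "0 0 0 0 0 0 1.5;0 0 0 0 0 0 4.8;0 0 0 0 0 0 4.8;0 0 0 0 0 0 4.8;0 0 0 0 0 0 4.8"

```text
time: 7.15
tool_pos: [557.0, 333.3, 18.8]
tcp_rot: [-180.0, 0.0, -96.5]
ft_force: [-0.2, 0.3, -0.1]
finger_gap: 48.1
```

apply_moves --targets "0 0 0 0 0 -1 4.8;0 0 0 0 0 -4 4.8;0 0 0 0 0 -8 4.8;0 0 0 0 0 -11 4.8;0 0 0 0 0 -13 4.8"

```text
time: 7.65
tool_pos: [557.9, 333.8, 152.8]
tcp_rot: [-179.8, 0.1, -96.5]
ft_force: [0.2, -0.1, 0.4]
finger_gap: 48.1
```

```bash
python3 - <<'E'
from h import *
go(*part_pt((356,315,-2),13.5,-14),145,-92)
im=snapshot("top")[:,:,::-1]; cv2.imwrite("pics/t1.png",im)
m=blob(im.max(2)<62,(185,154)) ; c=np.argwhere(m).mean(0); print(c,m.sum(),unproj("top",c,21),fit("top",m,"coupling",unproj("top",c,21)[0],21))
E
```

```text
pose [557.9 333.8 152.8] [-1.7977e+02  1.5000e-01 -9.6540e+01] gap 48.1 t 7.65 -> shift cm [ 5.46 18.39  0.69] turn -0.079
[173.08       148.83172414] 725 [[586.98533388 341.66942546  21.        ]] (array([561.2, 331.5,  -1.2]), np.float64(0.556))
```

apply_moves --targets "0 0 -0.03 1.5 4.5 0 6.5;0 0 -0.06 3 9 0 6.5;0 0 -0.079 4.5 13.5 0 6.5;0 0 -0.079 5.5 17.5 0.5 6.5;0 0 -0.079 5.5 18.4 0.7 6.5"

```text
time: 8.2
tool_pos: [363.2, 298.3, 139.9]
tcp_rot: [179.8, -0.1, -91.9]
ft_force: [-0.3, 0.3, 0.8]
finger_gap: 64.9
```

apply_moves --targets "0 0 0 0 0 0 6.5;0 0 0 0 0 0 6.5;0 0 0 0 0 0 6.5;0 0 0 0 0 0 6.5;0 0 0 0 0 0 6.5"

```text
time: 8.7
tool_pos: [368.3, 299.5, 141.4]
tcp_rot: [-180.0, -0.0, -92.1]
ft_force: [1.2, -0.4, -0.5]
finger_gap: 64.8
```

```bash
python3 - <<'E'
from h import *
q,s=look("elbow","w4"); x,y=part_pt(q,13.5,-14); print(x,y); go(x,y,4,q[2]-90,s)
E
```

```text
elbow [357.1 318.   -2.1] 0.943 px [221. 267.] 4856
370.0779213941201 303.51471241956034
pose [368.3 299.5 141.4] [-1.800e+02 -1.000e-02 -9.205e+01] gap 64.8 t 8.7 -> shift cm [-0.41 -0.16 13.74] turn 0.001
```

View pics/w4.png

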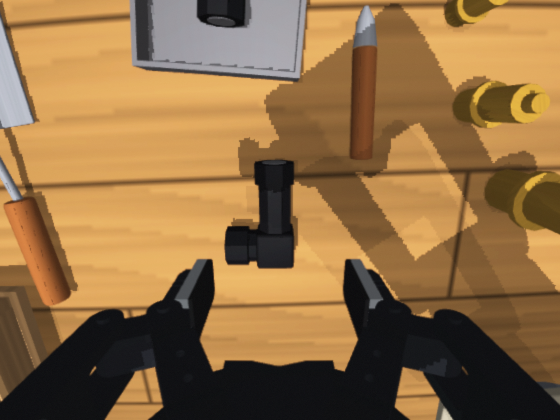

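The elbow fit is good: it is at (267,221), and the coupling shows in its tray at (222,12).

apply_moves --targets "0 0 0 -0.4 -0.2 4 6;0 0 0 -0.4 -0.2 8 6;0 0 0 -0.4 -0.2 11 6;0 0 0 -0.4 -0.2 13 6;0 0 0 -0.4 -0.2 13.6 6"

```text
time: 9.25
tool_pos: [367.9, 302.1, 2.5]
tcp_rot: [179.8, -0.2, -92.0]
ft_force: [-0.4, -0.3, -0.2]
finger_gap: 60.1
```

apply_moves --targets "0 0 0 0 0 0 6;0 0 0 0 0 0 1.5;0 0 0 0 0 0 1.5;0 0 0 0 0 0 1.5;0 0 0 0 0 0 1.5" --force 40

```text
time: 9.75
tool_pos: [371.1, 304.3, 7.1]
tcp_rot: [-179.8, 0.1, -92.0]
ft_force: [-0.6, -1.3, 6.8]
finger_gap: 26.9
```

apply_moves --targets "0 0 0 0 0 -1 1.5;0 0 0 0 0 -4 1.5;0 0 0 0 0 -8 1.5;0 0 0 0 0 -12 1.5;0 0 0 0 0 -15 1.5"

```text
time: 10.25
tool_pos: [370.2, 303.8, 159.0]
tcp_rot: [-179.9, 0.1, -92.0]
ft_force: [0.8, -0.2, -0.9]
finger_gap: 27.1
```

```bash
python3 - <<'E'
from h import *
go(638+10,-128-14,150,-90.4)
im=snapshot("wrist"); cv2.imwrite("pics/w5.png",im[:,:,::-1])
E
```

```text
pose [370.2 303.8 159. ] [-1.7986e+02  1.0000e-01 -9.2020e+01] gap 27.1 t 10.25 -> shift cm [ 43.57 -29.33   0.89] turn -0.028
```

View pics/w5.png

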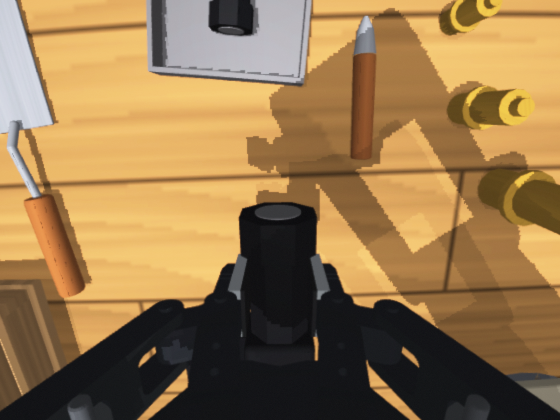

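apply_moves --targets "0 0 0 2 -1.5 0 1.5;0 0 0 5 -3.5 0 1.5;0 0 0 8 -5.5 0 1.5;0 0 0 11.5 -7.8 0 1.5;0 0 -0.028 15 -10 0 1.5"

```text
time: 10.8
tool_pos: [464.9, 148.7, 156.0]
tcp_rot: [-179.9, 0.0, -90.4]
ft_force: [-0.1, -0.0, 0.1]
finger_gap: 27.1
```

apply_moves --targets "0 0 0 3.5 -2.4 0 1.5;0 0 0 7 -4.8 0 1.5;0 0 0 10 -7 0 1.5;0 0 0 13 -9 0 1.5;0 0 0 16 -10.8 0 1.5"

```text
time: 11.3
tool_pos: [571.9, -12.3, 155.9]
tcp_rot: [-180.0, 0.0, -90.4]
ft_force: [0.1, 0.7, -0.3]
finger_gap: 27.1
```

apply_moves --targets "0 0 0 3 -2 0 1.5;0 0 0 6 -4.2 0 1.5;0 0 0 9 -6.5 2 1.5;0 0 0 11.5 -8 5 1.5;0 0 0 12.3 -8.5 7 1.5"

```text
time: 11.8
tool_pos: [655.6, -137.2, 83.8]
tcp_rot: [180.0, -0.0, -90.5]
ft_force: [-1.3, 0.4, -1.4]
finger_gap: 27.0
```

apply_moves --targets "0 0 0 0 0 0 1.5;0 0 0 0 0 0 1.5;0 0 0 0 0 0 1.5;0 0 0 0 0 0 1.5;0 0 0 0 0 0 1.5"

```text
time: 12.3
tool_pos: [656.0, -133.9, 87.0]
tcp_rot: [-179.9, -0.0, -90.4]
ft_force: [-0.3, -0.1, -0.7]
finger_gap: 27.3
```

```bash
python3 - <<'E'
from h import *
go(638+10,-128-14,12,-90.4)
im=snapshot("wrist"); cv2.imwrite("pics/w6.png",im[:,:,::-1])
E
```

```text
pose [ 656.  -133.9   87. ] [-1.7987e+02 -3.0000e-02 -9.0360e+01] gap 27.3 t 12.3 -> shift cm [0.81 0.81 7.5 ] turn 0.001
```

View pics/w6.png

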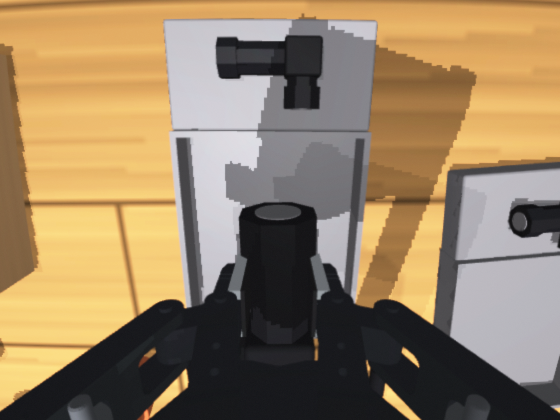

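apply_moves --targets "0 0 0 0.3 0.4 1 1.5;0 0 0 0.5 0.8 3 1.5;0 0 0 0.5 0.8 5 1.5;0 0 0 0.5 0.8 6.8 1.5;0 0 0 0.5 0.8 7.4 1.5"

```text
time: 12.85
tool_pos: [645.4, -139.1, 10.6]
tcp_rot: [179.8, 0.0, -90.4]
ft_force: [-26.3, 4.6, 45.4]
finger_gap: 27.0
```

apply_moves --targets "0 0 0 0 0 0 1.5;0 0 0 0 0 0 4.4;0 0 0 0 0 0 4.4;0 0 0 0 0 0 4.4;0 0 0 0 0 0 4.4"

```text
time: 13.35
tool_pos: [647.3, -139.3, 11.2]
tcp_rot: [-180.0, 0.0, -90.4]
ft_force: [0.0, -0.2, 0.1]
finger_gap: 44.0
```

apply_moves --targets "0 0 0 0 0 -1 4.4;0 0 0 0 0 -4 4.4;0 0 0 0 0 -8 4.4;0 0 0 0 0 -11 4.4;0 0 0 0 0 -13 4.4"

```text
time: 13.85
tool_pos: [648.8, -139.8, 145.8]
tcp_rot: [-179.7, -0.1, -90.4]
ft_force: [-0.1, 0.4, -0.3]
finger_gap: 44.0
```

```bash
python3 - <<'E'
from h import *
x,y=part_pt((466,-125,15),0,11); print(x,y); 
im=cv2.imread("pics/top0.png");m=blob(im.max(2)<62,(223,338));print([fit("top",m,"tee",(466,-125))])
go(x,y,145,15-180); 
E
```

```text
463.1529905038723 -114.37481591082025
[(array([ 465.4, -124.7,   15.2]), np.float64(0.816))]
pose [ 648.8 -139.8  145.8] [-1.7973e+02 -8.0000e-02 -9.0410e+01] gap 44.0 t 13.85 -> shift cm [-2.410e+00  1.858e+01 -1.000e-02] turn 1.302
```

apply_moves --targets "0 0 -0.14 -0.5 3 0 7;0 0 -0.28 -1 7 0 7;0 0 -0.42 -1.5 11 0 7;0 0 -0.56 -2 15 0 7;0 0 -0.7 -2.4 18.6 0 7"

```text
time: 14.35
tool_pos: [459.9, -113.7, 141.9]
tcp_rot: [-180.0, -0.0, -50.0]
ft_force: [-0.3, 0.2, 0.2]
finger_gap: 69.8
```

apply_moves --targets "0 0 -0.14 0 0 0 7;0 0 -0.28 0 0 0 7;0 0 -0.42 0 0 0 7;0 0 -0.56 0 0 0 7;0 0 -0.7 0 0 0 7"

```text
time: 14.85
tool_pos: [461.7, -114.1, 142.3]
tcp_rot: [180.0, -0.1, -9.9]
ft_force: [-0.9, 0.3, 0.1]
finger_gap: 69.9
```

apply_moves --targets "0 0 -0.14 0 0 0 7;0 0 -0.28 0 0 0 7;0 0 -0.42 0 0 0 7;0 0 -0.44 0 0 0 7;0 0 -0.44 0 0 0 7"

```text
time: 15.35
tool_pos: [461.6, -114.0, 141.9]
tcp_rot: [180.0, -0.0, 14.8]
ft_force: [-0.4, -0.4, -0.8]
finger_gap: 70.1
```

apply_moves --targets "0 0 0 0 0 0 6.5;0 0 0 0 0 0 6.5;0 0 0 0 0 0 6.5;0 0 0 0 0 0 6.5;0 0 0 0 0 0 6.5"

```text
time: 15.85
tool_pos: [461.4, -114.0, 141.2]
tcp_rot: [-180.0, 0.0, 15.0]
ft_force: [-0.8, 0.0, -0.1]
finger_gap: 65.0
```

```bash
python3 - <<'E'
from h import *
q,s=look("tee","w7"); x,y=part_pt(q,0,11); print(x,y); go(x,y,4,q[2],s)
E
```

```text
tee [ 465.6 -121.6   15.1] 0.902 px [222. 282.] 5484
462.7344504049309 -110.97980106032853
pose [ 461.4 -114.   141.2] [-1.800e+02  1.000e-02  1.499e+01] gap 65.0 t 15.85 -> shift cm [ 0.21 -0.26 13.72] turn -0.002
```

View pics/w7.png

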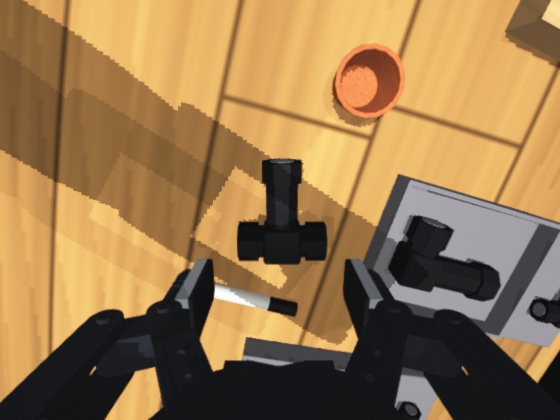

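apply_moves --targets "0 0 0 0.2 -0.2 4 6;0 0 0 0.2 -0.2 8 6;0 0 0 0.2 -0.2 11 6;0 0 0 0.2 -0.2 13 6;0 0 0 0.2 -0.2 13.5 6"

```text
time: 16.4
tool_pos: [460.5, -110.7, 3.5]
tcp_rot: [-179.8, 0.2, 15.0]
ft_force: [-0.1, -0.3, 1.1]
finger_gap: 60.0
```

apply_moves --targets "0 0 0 0 0 0 6;0 0 0 0 0 0 1.5;0 0 0 0 0 0 1.5;0 0 0 0 0 0 1.5;0 0 0 0 0 0 1.5" --force 40

```text
time: 16.9
tool_pos: [464.4, -112.1, 8.1]
tcp_rot: [179.9, -0.2, 15.0]
ft_force: [-1.0, -0.4, 6.4]
finger_gap: 26.8
```

apply_moves --targets "0 0 0 0 0 -1 1.5;0 0 0 0 0 -4 1.5;0 0 0 0 0 -8 1.5;0 0 0 0 0 -10 1.5;0 0 0 0 0 -11 1.5"

```text
time: 17.4
tool_pos: [464.4, -112.1, 119.8]
tcp_rot: [179.8, -0.2, 15.0]
ft_force: [-0.4, -0.3, -1.1]
finger_gap: 27.1
```

```bash
python3 - <<'E'
from h import *
x,y=part_pt((549,-337,4.5),0,11)
go(x,y,118,4.5)
E
```

```text
pose [ 464.4 -112.1  119.8] [179.84  -0.23  15.01] gap 27.1 t 17.4 -> shift cm [ 2.54 22.83  0.25] turn 0.183
```

apply_moves --targets "0 0 0.03 0.3 3 0 1.5;0 0 0.06 0.8 6.5 0 1.5;0 0 0.09 1.2 10 0 1.5;0 0 0.13 1.7 14 0 1.5;0 0 0.183 2.2 18 0 1.5"

```text
time: 17.9
tool_pos: [530.5, -280.7, 115.4]
tcp_rot: [-179.9, 0.1, 4.4]
ft_force: [0.1, 1.1, -0.1]
finger_gap: 26.7
```

apply_moves --targets "0 0 0 -0.1 2 0 1.5;0 0 0 -0.3 4 1 1.5;0 0 0 -0.5 4.9 3 1.5;0 0 0 -0.5 4.9 4 1.5;0 0 0 -0.5 4.9 4 1.5"

```text
time: 18.4
tool_pos: [527.7, -327.3, 73.2]
tcp_rot: [-179.8, 0.2, 4.5]
ft_force: [-0.3, 0.9, -0.5]
finger_gap: 27.1
```

apply_moves --targets "0 0 0 0 0 0 1.5;0 0 0 0 0 0 1.5;0 0 0 0 0 0 1.5;0 0 0 0 0 0 1.5;0 0 0 0 0 0 1.5"

```text
time: 18.9
tool_pos: [529.9, -328.9, 76.9]
tcp_rot: [180.0, -0.0, 4.5]
ft_force: [0.2, -0.9, -1.0]
finger_gap: 26.9
```

```bash
python3 - <<'E'
from h import *
x,y=part_pt((549,-337,4.5),0,11)
go(x,y,13,4.5)
s=sense(); im=snapshot("wrist")[:,:,::-1].copy()
R=rot([0,0,4.5])
for z,b in((28,rect(-80,80,-65,65)),(4,rect(-76,76,-61,61))):
    P=np.c_[b,np.full(4,z)]@R.T+[549,-337,0]; px=np.round(proj("wrist",P,s)[:,::-1]).astype(np.int32); cv2.polylines(im,[px],True,(0,0,255))
cv2.imwrite("pics/w8.png",im)
E
```

```text
pose [ 529.9 -328.9   76.9] [ 1.7997e+02 -3.0000e-02  4.5500e+00] gap 26.9 t 18.9 -> shift cm [ 1.83 -0.15  6.39] turn 0.001
```

View pics/w8.png

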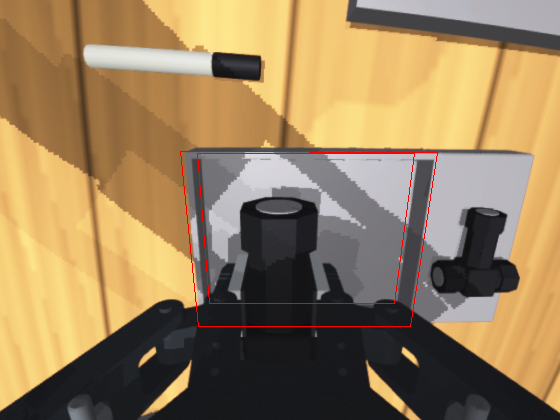

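The projected tray outline matches the picture, with the held tee over the compartment.

apply_moves --targets "0 0 0 0.8 0 1 1.5;0 0 0 1.6 0 2.5 1.5;0 0 0 1.8 0 4 1.5;0 0 0 1.8 0 5.3 1.5;0 0 0 1.8 0 6.2 1.5"

```text
time: 19.45
tool_pos: [546.5, -326.8, 11.9]
tcp_rot: [-179.9, 0.1, 4.5]
ft_force: [-5.5, 2.9, 43.3]
finger_gap: 27.1
```

apply_moves --targets "0 0 0 0 0 0 1.5;0 0 0 0 0 0 4.4;0 0 0 0 0 0 4.4;0 0 0 0 0 0 4.4;0 0 0 0 0 0 4.4"

```text
time: 19.95
tool_pos: [547.7, -327.7, 14.6]
tcp_rot: [180.0, -0.0, 4.5]
ft_force: [0.5, 0.2, 0.0]
finger_gap: 44.2
```

apply_moves --targets "0 0 0 0 0 -1 4.4;0 0 0 0 0 -4 4.4;0 0 0 0 0 -8 4.4;0 0 0 0 0 -11 4.4;0 0 0 0 0 -14 4.4"

```text
time: 20.45
tool_pos: [547.9, -327.7, 157.1]
tcp_rot: [179.9, -0.1, 4.5]
ft_force: [1.0, -0.5, 0.7]
finger_gap: 44.0
```

```bash
python3 - <<'E'
from h import *
im=snapshot("top")[:,:,::-1]; cv2.imwrite("pics/t2.png",im)
for q in ["nozzle","rack"]:
    print(q,[(np.round(d["at"]).tolist(),unproj("top",[d["at"]],0 )[0,:2].round(),round(d["confidence"],2)) for d in place_of("top",q)])
dark=im.max(2)<62
for p,o in dict(coupling=(555,333),elbow=(635,-125)).items():
    rc=proj("top",[[*o,21]])[0]; m=blob(dark,rc); print(p,m.sum(),fit("top",m,p,o,21))
go(448,128,230,-90)
E
```

```text
nozzle [([264.0, 250.0], array([367.,  83.]), 0.67), ([201.0, 229.0], array([522., 140.]), 0.56), ([232.0, 235.0], array([447., 120.]), 0.54)]
rack [([146.0, 236.0], array([667., 128.]), 0.93)]
coupling 463 (array([557. , 331.5,  -6.9]), np.float64(0.859))
elbow 668 (array([ 633.1, -125.8,   -1.6]), np.float64(0.905))
pose [ 549.4 -328.8  158.8] [179.75  -0.31   4.53] gap 44.3 t 20.6 -> shift cm [ -6.47 -46.31  -7.36] turn 1.65
```

Coupling and elbow check out in their trays. The nozzle is next.

apply_moves --targets "0 0 -0.14 -0.5 -4 -1 7;0 0 -0.28 -1 -9 -2 7;0 0 -0.42 -2 -14 -3 7;0 0 -0.57 -2.6 -18.5 -4 7;0 0 -0.72 -3.3 -23 -4 7"

```text
time: 21.1
tool_pos: [496.0, -99.1, 195.0]
tcp_rot: [180.0, -0.0, 46.1]
ft_force: [0.8, 0.2, -0.4]
finger_gap: 69.8
```

apply_moves --targets "0 0 -0.14 2.6 -3.8 0 7;0 0 -0.28 5.2 -7.6 0 7;0 0 -0.42 7.8 -11.4 0 7;0 0 -0.57 10.4 -15.2 0 7;0 0 -0.72 13.1 -19.2 0 7"

```text
time: 21.6
tool_pos: [449.0, 128.4, 193.5]
tcp_rot: [-179.9, 0.0, 87.4]
ft_force: [1.2, 0.5, 0.5]
finger_gap: 70.0
```

apply_moves --targets "0 0 -0.05 0 0 0 6;0 0 -0.05 0 0 0 6;0 0 -0.05 0 0 0 6;0 0 -0.05 0 0 0 6;0 0 -0.05 0 0 0 6"

```text
time: 22.1
tool_pos: [450.5, 125.9, 194.1]
tcp_rot: [-180.0, 0.0, 89.7]
ft_force: [0.2, -0.3, 0.6]
finger_gap: 59.9
```

```bash
python3 - <<'E'
from h import *
s=sense(); im=snapshot("wrist")[:,:,::-1].copy()
for q in ["nozzle","rack"]:
    print(q,[(np.round(d["at"]).tolist(),unproj("wrist",[d["at"]],0,s)[0,:2].round(),round(d["confidence"],2)) for d in place_of("wrist",q)])
go(447,125,200,90,s)
cv2.imwrite("pics/w9.png",im)
E
```

```text
nozzle [([186.0, 279.0], array([451., 127.]), 0.59), ([110.0, 236.0], array([369.,  82.]), 0.58)]
rack [([342.0, 278.0], array([664., 124.]), 0.75)]
pose [450.5 125.9 194.1] [-1.7998e+02  1.0000e-02  8.9730e+01] gap 59.9 t 22.1 -> shift cm [-0.09 -0.35 -0.59] turn -0.005
```

View pics/w9.png

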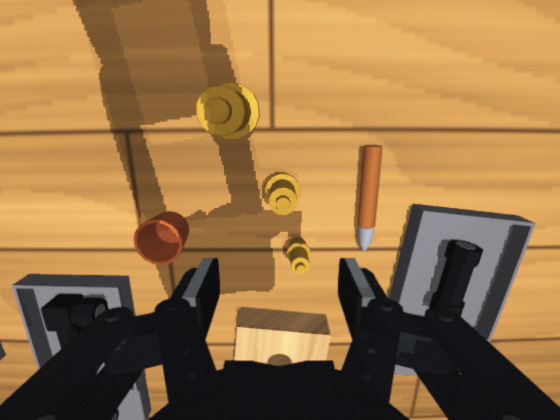

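```bash
python3 - <<'E'
from h import *
s=sense(); im=cv2.imread("pics/w9.png")
print("tip",unproj("wrist",[[205,284]],84,s)); 
h=cv2.cvtColor(im,cv2.COLOR_BGR2HSV); m=((h[:,:,0]>20)&(h[:,:,0]<32)&(h[:,:,1]>140)).astype(np.uint8)
b=blob(m,(190,282)); r=np.argwhere(b); print(b.sum(),r.min(0),r.max(0))
# fit silhouette of nozzle
rings=[(0,11.5),(3,14),(30,14),(30,18),(36,18),(36,13),(74,13),(74,6.5),(84,6.5)]
a=np.linspace(0,2*np.pi,32,endpoint=False)
def cost(q):
    o=np.zeros_like(b)
    for (z0,r0),(z1,r1) in zip(rings[:-1],rings[1:]):
        P=np.vstack([np.c_[q[0]+rr*np.cos(a),q[1]+rr*np.sin(a),np.full(32,z)] for z,rr in((z0,r0),(z1,r1))])
        cv2.fillConvexPoly(o,cv2.convexHull(np.round(proj("wrist",P,s)[:,::-1]*16).astype(np.int32)),1,shift=4)
    return -float((o&b).sum())/float((o|b).sum())
R=minimize(cost,[450,127],method='Nelder-Mead',options=dict(initial_simplex=[[450,127],[456,127],[450,133]])); print(R.x,R.fun)
go(R.x[0],R.x[1],38,90,s)
cv2.imwrite("pics/w9b.png",cv2.resize(im[140:250,210:350],None,fx=4,fy=4))
E
```

```text
tip [[447.85078788 131.63500822  84.        ]]
182 [175 266] [197 298]
[442.78430986 130.01853657] -0.14869281045751634
pose [450.4 126.3 194.2] [-179.99    0.     89.8 ] gap 59.7 t 22.25 -> shift cm [ 0.37 -0.77 15.62] turn -0.004
```

```bash
cat >> h.py <<'E'
RINGS=[(0,11.5),(3,14),(30,14),(30,18),(36,18),(36,13),(74,13),(74,6.5),(84,6.5)]
def sil(q,shape,s,z0=0,rings=RINGS,n="wrist"):
    a=np.linspace(0,2*np.pi,32,endpoint=False);o=np.zeros(shape,np.uint8)
    for (u,r0),(v,r1) in zip(rings[:-1],rings[1:]):
        P=np.vstack([np.c_[q[0]+rr*np.cos(a),q[1]+rr*np.sin(a),np.full(32,z+z0)] for z,rr in((u,r0),(v,r1))])
        cv2.fillConvexPoly(o,cv2.convexHull(np.round(proj(n,P,s)[:,::-1]*16).astype(np.int32)),1,shift=4)
    return o
E
python3 - <<'E'
from h import *
s=sense(); im=cv2.imread("pics/w9.png")
x,y,w,hh=258,164,50,58
gm=np.full(im.shape[:2],cv2.GC_BGD,np.uint8); gm[y:y+hh,x:x+w]=cv2.GC_PR_BGD; gm[178:210,270:296]=cv2.GC_PR_FGD; gm[195:208,278:290]=1
# restrict to local window
W=(slice(120,260),slice(220,350)); g=gm[W].copy()
cv2.grabCut(np.ascontiguousarray(im[W]),g,None,np.zeros((1,65)),np.zeros((1,65)),8,cv2.GC_INIT_WITH_MASK)
b=np.zeros(im.shape[:2],np.uint8); b[W]=(g&1)
r=np.argwhere(b); print(b.sum(),r.min(0),r.max(0))
def cost(q):
    o=sil(q,b.shape,s); return -float((o&b).sum())/float((o|b).sum())
R=minimize(cost,[449,129],method='Nelder-Mead',options=dict(initial_simplex=[[450,127],[456,127],[450,133]])); print(R.x,R.fun)
go(R.x[0],R.x[1],40,90,s)
o=im.copy(); c,_=cv2.findContours(sil(R.x,b.shape,s),0,1); cv2.drawContours(o,c,-1,(0,0,255),1); c,_=cv2.findContours(b,0,1); p=im.copy(); cv2.drawContours(p,c,-1,(0,255,0),1)
cv2.imwrite("pics/w9b.png",np.hstack([cv2.resize(k[W],None,fx=3,fy=3,interpolation=0) for k in(o,p)]))
E
```

```text
1010 [174 265] [214 297]
[446.68577993 130.80991143] -0.8170040485829959
pose [450.4 126.3 194.2] [-179.99    0.     89.8 ] gap 59.7 t 22.25 -> shift cm [ 0.45 -0.38 15.42] turn -0.004
```

View pics/w9b.png

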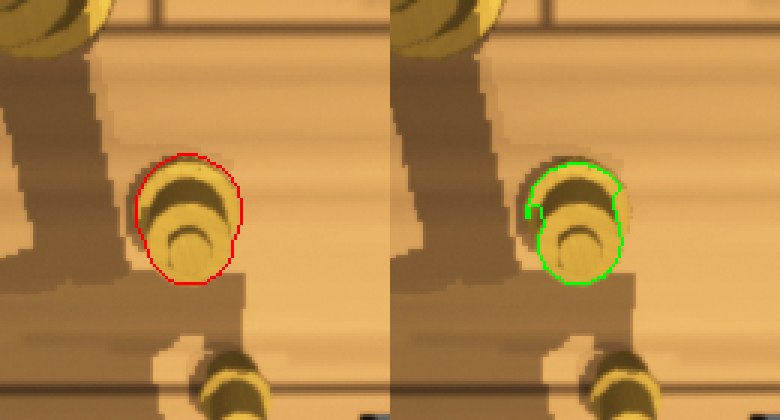

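The fit is about 1 px high, so I take the nozzle at (447.7, 130.7). I descend and grip the barrel just above the collar.

apply_moves --targets "0 0 0 0.4 -0.2 3 6.5;0 0 0 0.4 -0.25 7 6.5;0 0 0 0.4 -0.25 11 6.5;0 0 0 0.4 -0.25 14 6.5;0 0 0 0.4 -0.25 15.2 6.5"

```text
time: 22.75
tool_pos: [445.3, 130.2, 39.0]
tcp_rot: [-179.7, 0.1, 89.8]
ft_force: [0.7, 0.9, 0.1]
finger_gap: 64.8
```

apply_moves --targets "0 0 0 0 0 0 6;0 0 0 0 0 0 6;0 0 0 0 0 0 4.5;0 0 0 0 0 0 3.6;0 0 0 0 0 0 3.2" --force 30

```text
time: 23.25
tool_pos: [448.8, 131.1, 43.5]
tcp_rot: [179.9, -0.0, 89.9]
ft_force: [0.1, 0.1, -0.1]
finger_gap: 32.0
```

apply_moves --targets "0 0 0 0 0 0 2.8;0 0 0 0 0 0 1.5;0 0 0 0 0 0 1.5;0 0 0 0 0 0 1.5;0 0 0 0 0 0 1.5" --force 60

```text
time: 23.75
tool_pos: [448.4, 130.9, 43.0]
tcp_rot: [179.9, 0.0, 89.9]
ft_force: [-1.9, -1.3, 6.1]
finger_gap: 24.4
```

```bash
python3 - <<'E'
from h import *
s=sense(); print(s['ft_force'].round(1)); go(660,123,120,90,s)
E
```

```text
[-1.9 -1.3  6.1]
pose [448.4 130.9  43. ] [179.94   0.    89.9 ] gap 24.4 t 23.75 -> shift cm [-0.75 21.17 -7.68] turn -0.002
```

apply_moves --targets "0 0 0 0 0 -1 1.5;0 0 0 0 0 -4 1.5;0 0 0 0 0 -8 1.5;0 0 0 0 0 -11 1.5;0 0 0 0 0 -12 1.5"

```text
time: 24.25
tool_pos: [449.7, 131.4, 166.5]
tcp_rot: [179.7, -0.1, 89.9]
ft_force: [0.9, -0.1, -0.6]
finger_gap: 24.2
```

apply_moves --targets "0 0 0 0 3 0 1.5;0 0 0 0 7 0 1.5;0 0 0 0 11 0 1.5;0 0 0 0 15 0 1.5;0 0 0 -0.4 18 0 1.5"

```text
time: 24.75
tool_pos: [629.0, 126.8, 160.6]
tcp_rot: [-179.9, -0.0, 89.9]
ft_force: [-0.0, -0.1, -0.6]
finger_gap: 24.8
```

apply_moves --targets "0 0 0 -0.4 3 0 1.5;0 0 0 -0.4 6 0 1.5;0 0 0 -0.4 7.5 0 1.5;0 0 0 -0.4 7.5 0 1.5;0 0 0 -0.4 7.5 0 1.5"

```text
time: 25.25
tool_pos: [701.8, 122.4, 160.7]
tcp_rot: [-179.8, 0.0, 89.9]
ft_force: [0.6, -0.5, -0.7]
finger_gap: 24.9
```

apply_moves --targets "0 0 0 0 0 0 1.5;0 0 0 0 0 0 1.5;0 0 0 0 0 0 1.5;0 0 0 0 0 0 1.5;0 0 0 0 0 0 1.5"

```text
time: 25.75
tool_pos: [702.7, 122.6, 162.6]
tcp_rot: [180.0, -0.0, 89.9]
ft_force: [-0.3, 0.2, -0.9]
finger_gap: 24.7
```

```bash
python3 - <<'E'
from h import *
s=sense(); im=snapshot("wrist")[:,:,::-1].copy(); cv2.imwrite("pics/w10.png",im)
print("rack",[(np.round(d["at"],1).tolist(),unproj("wrist",[d["at"]],0,s)[0,:2].round(1),round(d["confidence"],2)) for d in place_of("wrist","rack")])
print("noz",[(np.round(d["at"],1).tolist(),round(d["confidence"],2)) for d in place_of("wrist","nozzle")])
go(660,123,160,90,s); print(proj("wrist",[[660,123,40]],s))
cv2.imwrite("pics/w10b.png",cv2.resize(im[60:360,130:430],(600,600)))
np.save("s10.npy",np.r_[s['tool_pos'],s['tcp_rot']])
E
```

```text
rack [([154.4, 281.2], array([663.4, 126. ]), 0.65)]
noz [([238.7, 275.9], 0.89), ([33.2, 520.0], 0.24)]
pose [702.7 122.6 162.6] [179.98  -0.    89.9 ] gap 24.7 t 25.75 -> shift cm [ 0.04 -4.27  0.26] turn -0.002
[[156.25046907 278.13767634]]
```

View pics/w10b.png

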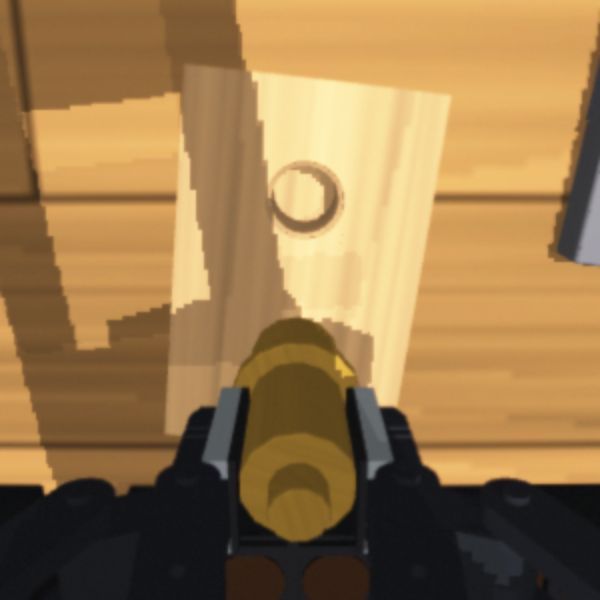

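The bore is at crop (305,199), which is full-frame row 159.5, col 282.8. The nozzle is held upright with its axis at col ~279. I compute the nozzle's offset in the hand and the shift needed.

```bash
python3 - <<'E'
from h import *
a=np.load("s10.npy"); s=dict(tool_pos=a[:3],tcp_rot=a[3:])
im=cv2.imread("pics/w10.png"); W=(slice(60,360),slice(130,430))
bore=unproj("wrist",[[159.5,282.8]],40,s)[0]; print("bore",bore.round(1))
for d in((0,0),(-3,0),(3,0)):
  for z0 in(-40,-43,-46):
    o=sil((a[0]+d[0],a[1]+d[1]),im.shape[:2],s,a[2]+z0); r=np.argwhere(o); print(d,z0,"rows",r[:,0].min(),r[:,0].max(),"cols",r[:,1].min(),r[:,1].max())
# rim contour check
a2=np.linspace(0,2*np.pi,60); P=np.c_[bore[0]+17.25*np.cos(a2),bore[1]+17.25*np.sin(a2),np.full(60,40)]
px=proj("wrist",P,s); print("rim px",px.min(0),px.max(0),"seen rows 140-179, cols 264-301.5")
g=cv2.cvtColor(im,cv2.COLOR_BGR2HSV); print([int(v) for v in im[205:235,279].astype(int).sum(1)])
print([int(v) for v in im[320:345,279].astype(int).sum(1)])
E
```

```text
bore [662.8 127.   40. ]
(0, 0) -40 rows 221 338 cols 244 311
(0, 0) -43 rows 219 333 cols 244 311
(0, 0) -46 rows 218 328 cols 245 310
(-3, 0) -40 rows 216 332 cols 244 311
(-3, 0) -43 rows 215 327 cols 244 311
(-3, 0) -46 rows 213 322 cols 245 310
(3, 0) -40 rows 225 345 cols 244 311
(3, 0) -43 rows 224 339 cols 245 310
(3, 0) -46 rows 222 334 cols 245 310
rim px [139.16053849 262.83165372] [179.13600714 302.76746862] seen rows 140-179, cols 264-301.5
[638, 638, 641, 638, 638, 641, 644, 620, 494, 466, 468, 468, 447, 344, 214, 194, 194, 193, 195, 192, 193, 195, 192, 195, 194, 198, 213, 262, 286, 286]
[282, 283, 280, 281, 279, 278, 280, 277, 276, 265, 175, 83, 74, 85, 92, 94, 95, 95, 87, 90, 88, 89, 86, 88, 84]
```

apply_moves --targets "0 0 0 0.2 -2 0 1.5;0 0 0 0.4 -4 0 1.5;0 0 0 0.4 -4 2 1.5;0 0 0 0.4 -4 4 1.5;0 0 0 0.4 -4 6 1.5"

```text
time: 26.4
tool_pos: [662.9, 126.6, 102.1]
tcp_rot: [179.9, -0.0, 89.9]
ft_force: [0.5, -0.0, -0.5]
finger_gap: 24.5
```

apply_moves --targets "0 0 0 0 0 0 1.5;0 0 0 0 0 0 1.5;0 0 0 0 0 0 1.5;0 0 0 0 0 0 1.5;0 0 0 0 0 0 1.5"

```text
time: 26.9
tool_pos: [663.5, 126.6, 103.6]
tcp_rot: [179.9, -0.0, 89.9]
ft_force: [0.9, 0.5, -0.6]
finger_gap: 24.3
```

```bash
python3 - <<'E'
from h import *
s=sense(); im=snapshot("wrist")[:,:,::-1].copy(); cv2.imwrite("pics/w11.png",im)
a=s['tool_pos']; go(662.8,126.4,97,90,s)
a2=np.linspace(0,2*np.pi,60); o=im.copy()
for c,z,r,col in(((662.8,127),40,17.25,(0,0,255)),((a[0],a[1]+.6),a[2]-43.5,11.5,(0,255,0)),((a[0],a[1]+.6),a[2]-40.5,14,(0,255,0))):
    P=np.c_[c[0]+r*np.cos(a2),c[1]+r*np.sin(a2),np.full(60,z)]; p3=proj("wrist",P,s)[:,::-1]-[200,140]
    o2=np.round(p3*4).astype(np.int32)
    im2=cv2.resize(o[140:290,200:360],None,fx=4,fy=4) if col==(0,0,255) else im2
    cv2.polylines(im2,[o2],True,col,1)
cv2.imwrite("pics/w11b.png",im2)
E
```

```text
pose [663.5 126.6 103.6] [ 1.7989e+02 -2.0000e-02  8.9900e+01] gap 24.3 t 26.9 -> shift cm [-0.02 -0.07  0.66] turn -0.002
```

View pics/w11b.png

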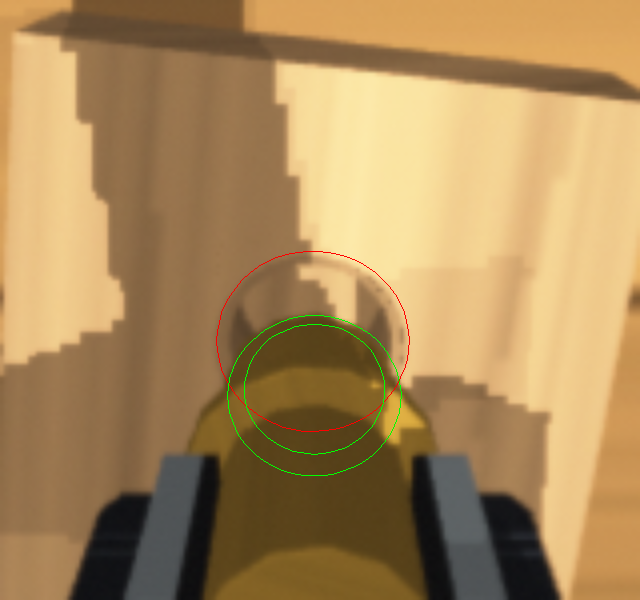

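The predicted rim and foot agree with the picture to about 1 mm, so I start the insertion.

apply_moves --targets "0 0 0 0 0 0.8 1.5;0 0 0 0 0 1.6 1.5;0 0 0 0 0 2.2 1.5;0 0 0 0 0 2.4 1.5;0 0 0 0 0 2.6 1.5"

```text
time: 27.45
tool_pos: [663.1, 126.5, 76.1]
tcp_rot: [180.0, -0.0, 89.9]
ft_force: [2.6, -0.6, 1.0]
finger_gap: 24.3
```

apply_moves --targets "0 0 0 0 0 0.1 1.5;0 0 0 0 0 0.2 1.5;0 0 0 0 0 0.3 1.5;0 0 0 0 0 0.4 1.5;0 0 0 0 0 0.4 1.5"

```text
time: 27.95
tool_pos: [663.0, 126.5, 72.4]
tcp_rot: [180.0, -0.0, 89.9]
ft_force: [3.6, -0.5, 0.4]
finger_gap: 24.5
```

It has entered the bore with little force. I continue down.

apply_moves --targets "0 0 0 0 0 0.4 1.5;0 0 0 0 0 0.8 1.5;0 0 0 0 0 1.2 1.5;0 0 0 0 0 1.4 1.5;0 0 0 0 0 1.5 1.5"

```text
time: 28.45
tool_pos: [663.1, 126.5, 57.3]
tcp_rot: [180.0, 0.0, 89.9]
ft_force: [4.0, -1.8, 2.3]
finger_gap: 24.3
```

apply_moves --targets "0 0 0 0 0 0.1 1.5;0 0 0 0 0 0.2 1.5;0 0 0 0 0 0.3 1.5;0 0 0 0 0 0.4 1.5;0 0 0 0 0 0.5 1.5"

```text
time: 28.95
tool_pos: [663.4, 126.5, 53.1]
tcp_rot: [179.9, 0.0, 89.9]
ft_force: [2.3, -1.7, 10.5]
finger_gap: 24.6
```

apply_moves --targets "0 0 0 0 0 0.05 1.5;0 0 0 0 0 0.1 1.5;0 0 0 0 0 0.15 1.5;0 0 0 0 0 0.2 1.5;0 0 0 0 0 0.2 1.5"

```text
time: 29.45
tool_pos: [663.5, 126.5, 53.0]
tcp_rot: [179.9, 0.0, 89.9]
ft_force: [-2.1, -3.0, 16.8]
finger_gap: 24.3
```

apply_moves --targets "0 0 0 0 0 0 2;0 0 0 0 0 0 3.2;0 0 0 0 0 0 4.5;0 0 0 0 0 0 6;0 0 0 0 0 0 6"

```text
time: 29.95
tool_pos: [661.8, 126.6, 49.3]
tcp_rot: [-179.9, 0.0, 89.9]
ft_force: [-0.1, -0.2, -1.0]
finger_gap: 60.2
```

apply_moves --targets "0 0 0 0 0 -0.5 6;0 0 0 0 0 -2 6;0 0 0 0 0 -5 6;0 0 0 0 0 -8 6;0 0 0 0 0 -11 6"

```text
time: 30.45
tool_pos: [663.0, 126.6, 163.0]
tcp_rot: [179.9, -0.0, 89.9]
ft_force: [0.5, 0.2, 1.1]
finger_gap: 60.4
```

apply_moves --targets "0 0 0 0 0 0 6;0 0 0 0 0 0 6;0 0 0 0 0 0 6;0 0 0 0 0 0 6;0 0 0 0 0 0 6"

```text
time: 30.95
tool_pos: [662.0, 126.5, 158.9]
tcp_rot: [-179.9, 0.0, 89.9]
ft_force: [-0.0, -0.6, -0.6]
finger_gap: 60.1
```

```bash
python3 - <<'E'
from h import *
s=sense(); go(500,0,200,90,s)
im=snapshot("wrist")[:,:,::-1].copy()
sd=snapshot("side")[:,:,::-1].copy(); tp=snapshot("top")[:,:,::-1].copy(); cv2.imwrite("pics/t3.png",tp)
o=sil((663.7,127.1),im.shape[:2],s,10); c,_=cv2.findContours(o,0,1); cv2.drawContours(im,c,-1,(0,0,255),1)
A=cv2.resize(im[110:310,180:380],(400,400)); B=cv2.resize(sd[190:290,110:210],(400,400)); 
cv2.imwrite("pics/f1.png",np.hstack([A,B]))
dark=tp.max(2)<62
for p,q in dict(coupling=(555,333),elbow=(635,-125),tee=(549,-337)).items():
    rc=proj("top",[[*q,21]])[0]; m=blob(dark,rc); print(p,m.sum(),fit("top",m,p,q,21))
E
```

```text
pose [662.  126.5 158.9] [-1.7987e+02  1.0000e-02  8.9900e+01] gap 60.1 t 30.95 -> shift cm [-12.68 -16.19  -4.07] turn -0.002
coupling 354 (array([559.7, 333.4,  -4.9]), np.float64(0.654))
elbow 672 (array([ 633.4, -126. ,   -1.1]), np.float64(0.908))
tee 755 (array([ 546.4, -338.4,    4.7]), np.float64(0.865))
```

View pics/f1.png

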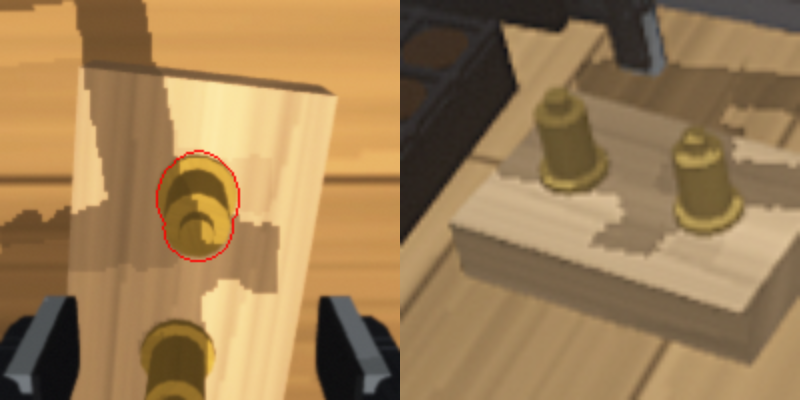

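The nozzle's collar sits on the wood like the fixed one's, upright and released. All the parts are in their trays and the arm is clear.

```bash
python3 -c "
from bench import *
print(hand_in())"
```

```text
the job is handed in; nothing more can be done
None
```

I placed the coupling, elbow and tee in the trays with the matching samples. I also pushed the middle-sized nozzle into the rack's empty bore until the collar seated, then handed the job in at about 31 s. The hand-in reports no verdict.

**Last checks:**
- **Elbow and tee:** the top-camera fits put both within about 5 mm of their tray centres.
- **Coupling:** the last top-camera fit was poor (overlap 0.65, probably shadow). An earlier, better fit (0.86) put it within about 3 mm of its tray centre, and nothing touched it after that.
- **Nozzle:** the wrist and side views show it upright, with its collar on the wood like the fixed nozzle. Its outline is about 1 px off the prediction. The push rose to 17 N, and the tool stopped where the foot would be about 10 mm above the bench.
- **Forces:** the elbow and tee were set down a little hard, with wrist force reaching 45 N and 43 N (the limit is 120 N). All other readings were low.

The gripper was open and clear of everything at the end. I did not measure how flat the fittings lie beyond what the pictures show.

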